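# Ease the microscope camera out of its tube

## Robot

A 6-joint arm with a two-finger parallel gripper is mounted at the origin on the work surface. World frame = base frame: x ahead of the robot, y to its left, z up, the work surface at z = 0. Lengths are in m, angles in rad, forces in N, time in s.
With the tool pointing down it reaches from about 0.325 to 0.775 m from the base axis. Payload 5.5 kg.
Tool frame: the origin (TCP) lies where the fingers leave the gripper's body, on its centre line; the fingertips stand 80 mm ahead of it and the grasp point (between the pads) lies 61 mm ahead of it; z points along the fingers, y is the line along which they close (so a half turn about z gives the same grasp; the last joint's range is limited). The gripper opens to 88 mm and grips with 3 to 60 N. Pads are 20 mm wide; open, the fingers measure 115 mm over their backs; the gripper's body (75 mm by 178 mm) begins 61 mm behind the grasp point.
Start: joints at [1.25, 0.091, 1.231, -0, 1.82, -0.057], TCP at [0.156, 0.579, 0.303] pointing down, gripper open.
Joint ranges: [-2.87, 2.87], [-0.86, 2.18], [0.17, 2.46], [-1.51, 4.65], [0.06, 2.69], [-2.65, 2.65]. Speed limits (rad/s): [2.57, 2.57, 3.01, 3.14, 3.14, 3.14].

## Interface

Orientations are given as a unit quaternion [x, y, z, w].
In Python, from rig import observe, snapshot, hand_in gives the robot as it stands. The module is installed in compiled form; this text tells all that it offers.
- The arm moves only by the tool apply_moves, never from a script. Its argument "moves" is a list of rows, each a list of 5 numbers: the shift along the world's x, y, z scaled (see below), then the turn about the world's z scaled (see below), then the opening, from 0 (shut) to 1 (fully open). A call has 1 to 5 rows; each row shifts and turns the commanded pose from where the row before left it; what a row does not reach is not made up. The controller multiplies each number of a shift by 0.2 m and each number of a turn by 180 degrees. A row lasts 1/12 s, in which the tool goes at most 41.7 mm and 7.16 degrees, less where a joint would pass 70% of its speed; a pose out of reach is approached as far as the arm can. A call with a number of a shift or a turn outside -1 to 1 is refused whole. A call with a gripper value outside its range is refused whole. The fingers move at their own pace and stop on an object; "squeeze" is the grip in N (left out, the last holds). Time passes only in rows, so rows that do not move let the fingers close. It gives the time, the measured TCP pose, the force, the opening and the grip force at its end, in the units of the state.
- observe(): the state, without advancing time (a new reading comes with each control period).
- snapshot(name): name is "scene" or "top" or "wrist"; returns a dict with "pixels" (420x560x3 uint8, blue, green, red), "fx", "fy", "cx", "cy" (pixels), "R" (3x3) and "t" (3): a world point X has camera coordinates R X + t. Camera axes: x right, y down, z forward; pixel columns grow to the right and rows downward; lengths in m; the calibration is good to about 2 mm. A picture is of the moment at which its call begins. There is no depth.
- hand_in(): hands the job in; it is judged then, once.
The state is a dict: "clock": time; "joint_pos": joint angles; "joint_velocities": joint speeds; "effort": joint torques, N m; "ee_pos": TCP position; "tcp_rot": TCP orientation; "wrist_force": force on the tool from outside, world axes, zero at the start; "moment": the same for the moment, N m; "grip_width": finger opening in m; "finger_force": force on a finger pad.
Only numpy, scipy, OpenCV 4.12 (cv2) and the standard library are available. Lean on these libraries where they do the work, as an engineer would, in place of code of your own. Each camera call takes 0.05 s, during which the arm holds its last target. There are 200 camera calls.

## Task

The blue camera on the inspection microscope is a tight push fit in the top of the lens tube, and I want to get at the glass under it. Take hold of the camera and, while easing it up a little at a time, rock it left and right (as seen facing the column) until its nose comes free of the tube; do not haul it straight up, because that drags the microscope head along its column and the head must stay at its height. Finish while holding the camera still and upright, just clear of the tube and straight above it (about a centimetre), and leave the other things on the bench alone.

Things in the scene. Friction and masses are not known exactly. Their poses are not given: they have to be found in the camera images.
- stand: Microscope stand, screwed to the bench: white base plate 270 x 250 x 20 mm, black upright column 20 x 40 mm, 308 mm high. Origin: on the bench, straight below the optical axis; z up; +x from the optical axis towards the column (its centre at x = +142 mm); +y is the left side, -y the right. The camera is rocked left and right, i.e. tilted about the stand's x axis.
- focus (a joint): Height of the microscope head on its column, m: 0 at the start, grows upward. The head (white carriage with black knobs, arm, black lens, ring light, tube) slides vertically, held only by friction: a net upward pull above about 25 N or a net downward push above about 15 N makes it slip. It must stay within 5 mm of 0.
- tube_mouth (a point): Centre of the rim of the upright aluminium lens tube (outer diameter 42 mm), 190 mm above the bench; axes parallel to the stand's. Its left and right tongues are sprung and pinch the camera's nose, 2 to 10 mm below the rim. Their friction resists a straight pull with 30 to 55 N, more than the head's slide bears. The nose has room to tilt 6 degrees left and right, hardly any to front and back.
- camera_grip (a point): Centre of the blue camera housing, 44 x 44 mm, 56 mm high, 41 mm above the tube mouth at the start. Camera axes: z up, x and y across its flat sides, parallel to the stand's at the start. Under it a dark collar (38 mm diameter, 10 mm high), then the nose; a steel socket stands 6 mm above its top. Weight about 0.2 kg. Grip it firmly (40 N or more) from above on its left and right sides.
- camera_nose (a point): Centre of the lower end of the camera's round steel nose (30 mm diameter, 21 mm long), 59 mm below camera_grip; at the start 18 mm below the rim. Tilted left-right about a point 6 mm under the rim, one side slips up, the other down, and the frictions cancel: it rises easily if raised under 15 mm per radian swept, e.g. 1.5 to 2 mm per swing from 5 degrees left to 5 degrees right.
- loupe_mid (a point): Bystander: folding loupe of dark steel, 40 x 40 x 50 mm, standing on the bench; its centre.
- cleaner_mid (a point): Bystander: white cleaner bottle, 56 mm diameter, 130 mm high, standing on the bench; its centre.
- dust_cap_mid (a point): Bystander: black round dust cap, 42 mm diameter, 16 mm high, lying on the front part of the stand's base plate; its centre.
- driver_grip (a point): Bystander: screwdriver 160 mm long lying on the bench; the middle of its handle.
Mind the look-alikes: they are no part of the job. Leave any pink look-alike of the part that bears camera_grip alone.

How it is judged:
By the outcome, as a careful person would: the job done as asked, in the order asked, and still so for the second after the job is handed in, while the arm keeps its last pose, push and grip.
It also fails if it takes over 48 s, if anything falls off the work surface, if the arm or the gripper's body presses on something with over 40 N, if the wrist force passes 120 N, or if a joint passes its speed limit or range.

## Working session

There is one attempt and no reset: what is moved stays moved. The work goes in short steps, Python scripts to look and compute and a tool call to move; the robot and the scene stay as the last step left them, time stands still between calls to the robot, and variables do not carry over. Pictures are saved under pics/ and viewed, at most 10 in all, crops included, and the job is handed in when it is done.

Besides the shell and the picture viewer there is one more tool, called after "Request:" as name(argument=value, ...), one argument or row to a line, values as JSON. apply_moves: Moves the arm, as the interface text tells. Its arguments: {"type":"object","properties":{"moves":{"type":"array"},"squeeze":{"type":"number"}},"required":["moves"]}

```bash
mkdir -p pics; python3 - <<'E'
from rig import *
import cv2,pickle,numpy as np
d={n:snapshot(n) for n in("scene","top","wrist")}
pickle.dump(d,open("d0.pkl","wb"))
cv2.imwrite("pics/a.png",d["scene"]["pixels"]);cv2.imwrite("pics/b.png",d["top"]["pixels"])
for n in d:
  c=d[n];print(n,c["fx"],c["cx"],c["cy"],np.round(c["R"],3).tolist(),np.round(c["t"],3), np.round(-np.array(c["R"]).T@c["t"],3))
o=observe();print({k:np.round(v,3) for k,v in o.items()})
E
```

```text
scene 511.0834424124702 276.16676844239646 206.31180924349738 [[-0.724, 0.69, -0.015], [0.495, 0.505, -0.707], [-0.481, -0.519, -0.707]] [ 0.342 -0.248  1.66 ] [1.168 0.751 1.002]
top 513.4363509745116 277.89996431496166 205.36320869298294 [[0.029, -0.999, -0.018], [-0.991, -0.026, -0.128], [0.127, 0.022, -0.992]] [0.104 0.59  1.254] [0.422 0.093 1.321]
wrist 309.9612763742695 278.9800942866229 211.8081949999347 [[0.26, 0.966, -0.002], [0.937, -0.251, 0.241], [0.232, -0.065, -0.971]] [-0.6   -0.029  0.39 ] [0.093 0.597 0.384]
{'clock': np.float64(0.15), 'joint_pos': array([ 1.25 ,  0.092,  1.232, -0.   ,  1.82 , -0.057]), 'joint_velocities': array([ 0.   , -0.001, -0.003,  0.   , -0.003, -0.   ]), 'effort': array([ 1.0000e-03, -4.4705e+01, -4.0691e+01,  7.0000e-02,  2.8000e-02,
       -0.0000e+00]), 'ee_pos': array([0.156, 0.579, 0.302]), 'tcp_rot': array([ 0.132,  0.991, -0.001, -0.   ]), 'wrist_force': array([-0.083, -0.345, -0.247]), 'moment': array([ 0.007, -0.015, -0.058]), 'finger_force': np.float64(0.0), 'grip_width': np.float64(0.088)}
```

View pics/a.png

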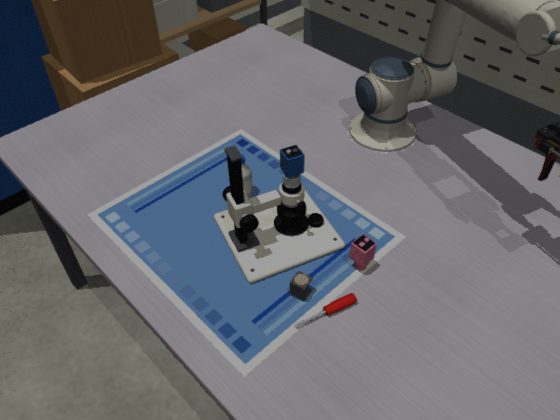

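View pics/b.png

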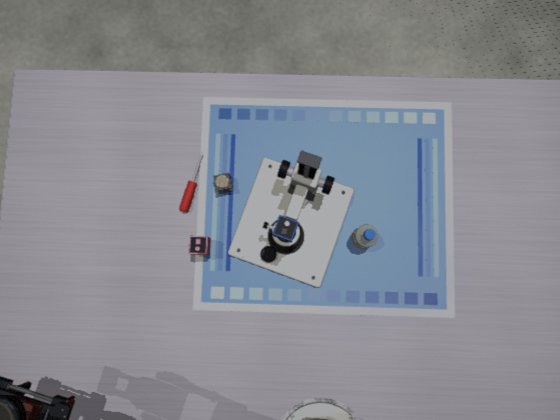

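```bash
python3 - <<'E'
import cv2,pickle,numpy as np
d=pickle.load(open("d0.pkl","rb"))
a=d["top"]["pixels"][140:300,220:380];b=d["scene"]["pixels"][130:290,210:370]
cv2.imwrite("pics/c.png",np.hstack([cv2.resize(p,(400,400) if 0 else (400,400),interpolation=cv2.INTER_CUBIC) for p in(a,b)]))
E
```

```text
(no output)
```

View pics/c.png

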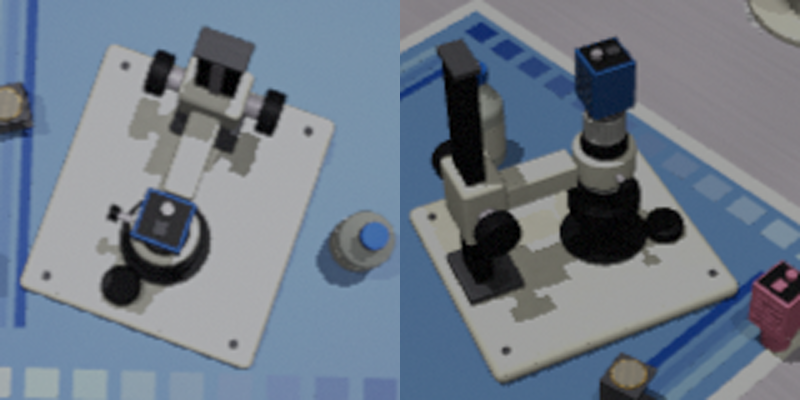

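```bash
cat >h.py <<'E'
import numpy as np,cv2
def ray(c,u,v):
    R=np.array(c["R"]);t=np.array(c["t"])
    return -R.T@t, R.T@np.array([(u-c["cx"])/c["fx"],(v-c["cy"])/c["fy"],1])
def plane(c,u,v,z):
    o,r=ray(c,u,v);return o+r*(z-o[2])/r[2]
def proj(c,X):
    p=np.array(c["R"])@X+c["t"];return np.array([c["fx"]*p[0]/p[2]+c["cx"],c["fy"]*p[1]/p[2]+c["cy"]])
E
python3 - <<'E'
import pickle;from h import *
d=pickle.load(open("d0.pkl","rb"));T,S=d["top"],d["scene"]
def ang(v):return np.degrees(np.arctan2(v[1],v[0]))
f=lambda x,y:(x/2.5+220-.3,y/2.5+140-.3)
g=lambda x,y:((x-400)/2.5+210-.3,y/2.5+130-.3)
tc=[plane(T,*f(*p),.259) for p in[(146,190),(195,203),(187,250),(134,236)]]
print("top housing",np.round(tc,3),np.mean(tc,0), [ang(tc[i]-tc[j]) for i,j in((0,3),(1,2),(0,1),(3,2))])
sc=[plane(S,*g(*p),.259) for p in[(574,52),(616,39),(636,67),(594,80)]]
print("scene",np.round(sc,3),np.mean(sc,0))
k=plane(T,*f(223.5,50),.308);print("col",k,"dir",ang(k-np.mean(tc,0)),np.linalg.norm((k-np.mean(tc,0))[:2]))
# plate mask
p=T["pixels"].astype(int);m=((p.min(2)>105)&(p.max(2)-p.min(2)<25)).astype(np.uint8);m[:,:225]=0;m[:,365:]=0;m[:150]=0;m[292:]=0
m=cv2.morphologyEx(m,cv2.MORPH_OPEN,np.ones((3,3)))
q=max(cv2.findContours(m,0,1)[0],key=cv2.contourArea)[:,0]
w=np.array([plane(T,*u,.02)[:2] for u in q],np.float32);r=cv2.minAreaRect(w);print("plate",r)
E
```

```text
top housing [[0.537 0.115 0.259]
 [0.527 0.074 0.259]
 [0.488 0.079 0.259]
 [0.498 0.123 0.259]] [0.51260718 0.09768375 0.259     ] [np.float64(-12.897904528719316), np.float64(-8.235533354702701), np.float64(76.61384585803121), np.float64(76.7827751029572)]
scene [[0.532 0.078 0.259]
 [0.49  0.092 0.259]
 [0.507 0.133 0.259]
 [0.547 0.12  0.259]] [0.5188555  0.10565177 0.259     ]
col [0.6464573  0.05450479 0.308     ] dir -17.87927645485871 0.1406423806618422
plate ((0.5575337409973145, 0.08408330380916595), (0.2486341893672943, 0.28339630365371704), 71.63068389892578)
```

Request:
apply_moves(
  moves=[
    [0,0,0.2,-0.0397,1],
    [0,0,0.2,-0.0397,1],
    [0,0,0.2,-0.0397,1],
    [0.118,-0.16,0,-0.0397,1],
    [0.118,-0.16,0,-0.0397,1],
  ],
)

```text
clock: 0.57
ee_pos: [0.2036, 0.5164, 0.4257]
tcp_rot: [0.431, 0.903, 0.003, -0.0]
wrist_force: [0.6, -0.1, -0.6]
grip_width: 0.0881
finger_force: 0.0
```

Request:
apply_moves(
  moves=[
    [0.118,-0.16,0,-0.0397,1],
    [0.118,-0.16,0,-0.0397,1],
    [0.118,-0.16,0,-0.0397,1],
    [0.118,-0.16,0,-0.0397,1],
    [0.118,-0.16,0,-0.0397,1],
  ],
)

```text
clock: 0.98
ee_pos: [0.3223, 0.3536, 0.4224]
tcp_rot: [0.688, 0.726, -0.0, 0.0]
wrist_force: [1.2, -0.4, 0.3]
grip_width: 0.088
finger_force: 0.0
```

Request:
apply_moves(
  moves=[
    [0.118,-0.16,0,-0.0397,1],
    [0.118,-0.16,0,-0.0397,1],
    [0.118,-0.16,0,-0.0397,1],
    [0.118,-0.16,0,0,1],
    [0.118,-0.16,0,0,1],
  ],
)

```text
clock: 1.4
ee_pos: [0.4403, 0.1934, 0.4225]
tcp_rot: [0.809, 0.587, 0.0, -0.0]
wrist_force: [-0.7, 0.4, -0.6]
grip_width: 0.0879
finger_force: 0.0
```

```bash
python3 - <<'E'
from rig import *
import pickle;from h import *
c=snapshot("wrist");pickle.dump(c,open("d1.pkl","wb"))
for n,s in(("S",(.512,.099,.259)),("col",(.6465,.0545,.308))):print(n,proj(c,np.array(s)))
cv2.imwrite("pics/e.png",c["pixels"])
E
```

```text
S [391.17816432 292.07289517]
col [611.57676143 326.73347069]
```

View pics/e.png

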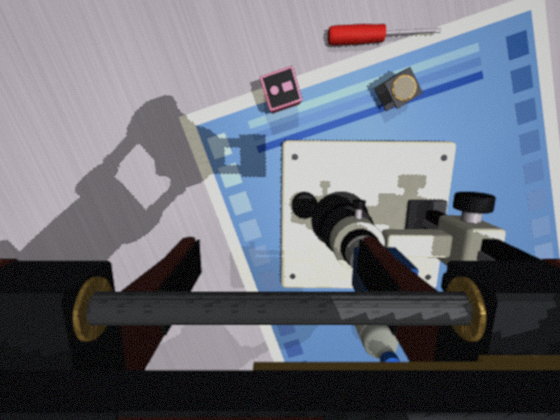

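Request:
apply_moves(
  moves=[
    [0.12,-0.157,0,0,1],
    [0.12,-0.157,0,0,1],
    [0.12,-0.157,0,0,1],
    [0,0,0,0,1],
  ],
)

```text
clock: 1.78
ee_pos: [0.5145, 0.0964, 0.4204]
tcp_rot: [0.811, 0.585, -0.002, 0.0]
wrist_force: [0.9, 0.5, 0.2]
grip_width: 0.0881
finger_force: 0.0
```

```bash
python3 - <<'E'
from rig import *
import pickle;from h import *
c=snapshot("wrist");pickle.dump(c,open("d2.pkl","wb"))
o=observe();print(np.round(o["ee_pos"],4),np.round(o["tcp_rot"],4),o["joint_pos"])
p=o["ee_pos"];print("below tcp at .259",proj(c,np.array([p[0],p[1],.259])))
cv2.imwrite("pics/f.png",c["pixels"])
E
```

```text
[0.5131 0.0986 0.4209] [ 8.106e-01  5.856e-01 -1.400e-03 -5.000e-04] [ 1.25034179e-01 -5.70930724e-02  1.16801955e+00 -5.26826014e-04
  2.03364634e+00  4.44236613e-01]
below tcp at .259 [277.71005338 215.28190079]
```

View pics/f.png

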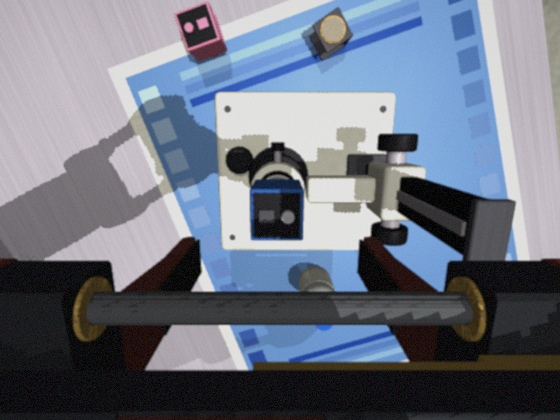

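Request:
apply_moves(
  moves=[
    [-0.0035,0.001,-0.16,0,1],
    [0,0,-0.16,0,1],
    [0,0,-0.16,0,1],
    [0,0,-0.165,0,1],
    [0,0,0,0,1],
  ],
)

```text
clock: 2.25
ee_pos: [0.5083, 0.1021, 0.2851]
tcp_rot: [0.809, 0.588, -0.006, -0.003]
wrist_force: [-1.1, 0.2, -1.8]
grip_width: 0.0878
finger_force: 0.0
```

Request:
apply_moves(
  moves=[
    [0,0,0,0,0.54],
    [0,0,0,0,0.54],
    [0,0,0,0,0.54],
  ],
  squeeze=10,
)

```text
clock: 2.5
ee_pos: [0.5115, 0.1018, 0.2973]
tcp_rot: [0.809, 0.588, 0.002, 0.001]
wrist_force: [-0.3, -0.5, 0.3]
grip_width: 0.0707
finger_force: 0.0
```

```bash
python3 - <<'E'
from rig import *
import pickle;from h import *
c=snapshot("wrist");pickle.dump(c,open("d3.pkl","wb"))
o=observe();print({k:np.round(v,4) for k,v in o.items()})
cv2.imwrite("pics/g.png",c["pixels"])
E
```

```text
{'clock': np.float64(2.55), 'joint_pos': array([ 1.3090e-01, -1.2480e-01,  1.4540e+00,  1.0000e-04,  1.8072e+00,
        4.4490e-01]), 'joint_velocities': array([-0.0031,  0.0022,  0.0103,  0.0009, -0.005 , -0.0002]), 'effort': array([ 7.87000e-02, -3.47519e+01, -4.00821e+01,  7.67000e-02,
       -1.96000e-02,  4.30000e-03]), 'ee_pos': array([0.5116, 0.1017, 0.2971]), 'tcp_rot': array([0.809 , 0.5879, 0.0024, 0.0012]), 'wrist_force': array([ 0.9287, -0.5394, -0.8884]), 'moment': array([-0.1103,  0.0684, -0.0023]), 'finger_force': np.float64(0.0), 'grip_width': np.float64(0.0674)}
```

View pics/g.png

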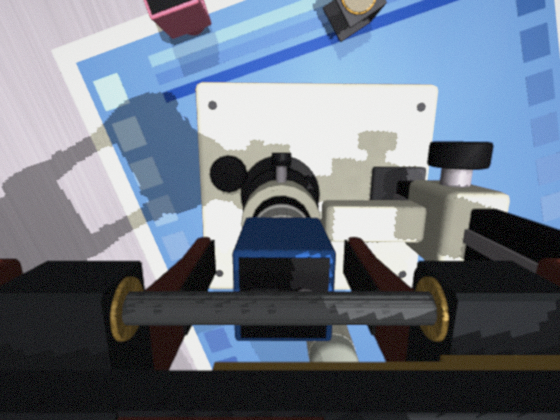

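Request:
apply_moves(
  moves=[
    [0.006,-0.015,-0.025,0,0.56],
    [0,0,0,0,0.56],
    [0,0,0,0,0.56],
    [0,0,0,0,0.56],
  ],
)

```text
clock: 2.88
ee_pos: [0.5123, 0.0981, 0.2888]
tcp_rot: [0.809, 0.588, 0.0, 0.0]
wrist_force: [0.1, 0.2, 0.2]
grip_width: 0.0492
finger_force: 0.0
```

```bash
python3 - <<'E'
from rig import *
import pickle;from h import *
o=observe();print({k:np.round(o[k],4) for k in("ee_pos","tcp_rot","wrist_force","grip_width")})
E
```

```text
{'ee_pos': array([0.5123, 0.0981, 0.2888]), 'tcp_rot': array([8.092e-01, 5.876e-01, 1.000e-04, 0.000e+00]), 'wrist_force': array([0.0961, 0.2176, 0.2389]), 'grip_width': np.float64(0.0492)}
```

Request:
apply_moves(
  moves=[
    [0,0,0,0,0.3],
    [0,0,0,0,0.3],
    [0,0,0,0,0.3],
  ],
  squeeze=8,
)

```text
clock: 3.13
ee_pos: [0.5123, 0.0982, 0.2887]
tcp_rot: [0.809, 0.588, 0.0, 0.0]
wrist_force: [1.2, 0.4, 0.2]
grip_width: 0.0443
finger_force: 8.0
```

Request:
apply_moves(
  moves=[
    [0,0,0,0,0.3],
    [0,0,0,0,0.3],
    [0,0,0,0,0.3],
  ],
  squeeze=45,
)

```text
clock: 3.38
ee_pos: [0.5123, 0.0982, 0.2888]
tcp_rot: [0.809, 0.588, 0.0, 0.0]
wrist_force: [1.7, -1.0, 0.8]
grip_width: 0.0437
finger_force: 44.9
```

```bash
python3 - <<'E'
from rig import *
import pickle;from h import *
c=snapshot("wrist");pickle.dump(c,open("d4.pkl","wb"))
o=observe();print({k:np.round(o[k],4) for k in("ee_pos","tcp_rot","wrist_force","moment","grip_width")})
cv2.imwrite("pics/i.png",c["pixels"][180:380,150:420])
E
```

```text
{'ee_pos': array([0.5123, 0.0982, 0.2888]), 'tcp_rot': array([8.091e-01, 5.876e-01, 2.000e-04, 3.000e-04]), 'wrist_force': array([ 2.0102, -1.1484,  0.1187]), 'moment': array([-0.2679, -0.3372, -0.0206]), 'grip_width': np.float64(0.0438)}
```

Request:
apply_moves(
  moves=[
    [0.003,0.0095,0,0,0.3],
    [0.003,0.0095,0,0,0.3],
    [0,0,0,0,0.3],
    [0,0,0,0,0.3],
  ],
)

```text
clock: 3.77
ee_pos: [0.5128, 0.0995, 0.2888]
tcp_rot: [0.81, 0.586, -0.003, 0.002]
wrist_force: [-2.3, -12.0, 2.5]
grip_width: 0.0438
finger_force: 44.9
```

```bash
cat >look.py <<'E'
from rig import *
import pickle,sys;from h import *
n=sys.argv[1];w=snapshot("wrist");s=snapshot("scene");pickle.dump((w,s),open(n+".pkl","wb"))
o=observe();print({k:np.round(o[k],4) for k in("clock","ee_pos","tcp_rot","wrist_force","moment","grip_width")})
a=cv2.resize(w["pixels"][180:380,180:380],(400,400),interpolation=2)
b=cv2.resize(s["pixels"][120:220,240:340],(400,400),interpolation=2)
cv2.imwrite("pics/%s.png"%n,np.hstack([a,b]))
E
python3 look.py t1
```

```text
{'clock': np.float64(3.8667), 'ee_pos': array([0.5128, 0.0994, 0.2887]), 'tcp_rot': array([ 0.8101,  0.5863, -0.0026,  0.0019]), 'wrist_force': array([ -2.5825, -12.2486,   1.5852]), 'moment': array([-2.2881,  0.5017,  0.0725]), 'grip_width': np.float64(0.0438)}
```

View pics/t1.png

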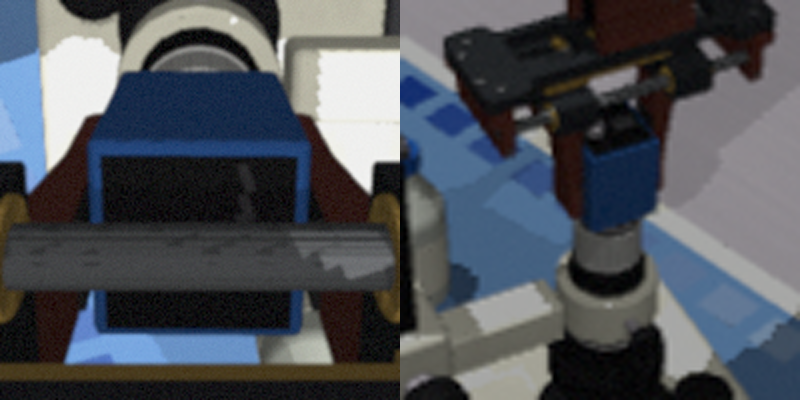

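Request:
apply_moves(
  moves=[
    [0.003,0.0095,0,0,0.3],
    [0.003,0.0095,0,0,0.3],
    [0,0,0,0,0.3],
    [0,0,0,0,0.3],
  ],
)

```text
clock: 4.2
ee_pos: [0.5135, 0.1012, 0.2889]
tcp_rot: [0.811, 0.585, -0.005, 0.003]
wrist_force: [-6.4, -19.5, 4.0]
grip_width: 0.0437
finger_force: 45.0
```

```bash
python3 look.py t2
```

```text
{'clock': np.float64(4.3), 'ee_pos': array([0.5135, 0.1012, 0.2889]), 'tcp_rot': array([ 0.8108,  0.5853, -0.0048,  0.0032]), 'wrist_force': array([ -5.891 , -19.8409,   5.3126]), 'moment': array([-3.9119,  1.3019,  0.0315]), 'grip_width': np.float64(0.0442)}
```

```bash
cat >edges.py <<'E'
import pickle,sys;from h import *
def edges(w):
    p=w["pixels"].astype(float)[:, 245:262].mean(1); b=p[:,0]-p[:,2]   # blue minus red, columns on the housing
    m=(b>40)&(p[:,2]<70)
    g=np.gradient(b); 
    r=range(205,235);lo=205+np.argmax(np.abs(np.gradient(p[:,1])[205:235]))
    run=[i for i in range(190,370) if b[i]>25 and p[i,2]<60]
    k=np.split(run,np.where(np.diff(run)>1)[0]+1)
    return [(int(x[0]),int(x[-1])) for x in k if len(x)>1]
if __name__=="__main__":
  for n in sys.argv[1:]:
    d=pickle.load(open(n+".pkl","rb"));print(n,edges(d[0] if type(d) is tuple else d))
E
python3 edges.py d4 t1 t2
```

```text
d4 [(216, 258), (344, 346)]
t1 [(216, 258), (344, 346)]
t2 [(217, 258), (345, 347)]
```

Request:
apply_moves(
  moves=[
    [0.003,0.0095,0,0,0.3],
    [0.003,0.0095,0,0,0.3],
    [0,0,0,0,0.3],
    [0,0,0,0,0.3],
  ],
)

```text
clock: 4.63
ee_pos: [0.5146, 0.1044, 0.2891]
tcp_rot: [0.811, 0.585, -0.005, 0.004]
wrist_force: [-6.9, -22.2, 6.3]
grip_width: 0.044
finger_force: 45.0
```

Request:
apply_moves(
  moves=[
    [0.003,0.0095,0,0,0.3],
    [0.003,0.0095,0,0,0.3],
    [0,0,0,0,0.3],
    [0,0,0,0,0.3],
  ],
)

```text
clock: 4.97
ee_pos: [0.5162, 0.1095, 0.2894]
tcp_rot: [0.811, 0.586, -0.003, 0.003]
wrist_force: [-3.8, -16.6, 5.6]
grip_width: 0.0439
finger_force: 45.0
```

```bash
python3 look.py t3; python3 edges.py t3
```

```text
{'clock': np.float64(5.0667), 'ee_pos': array([0.5162, 0.1095, 0.2895]), 'tcp_rot': array([ 0.8105,  0.5857, -0.0035,  0.0029]), 'wrist_force': array([ -4.3514, -16.8829,   6.2511]), 'moment': array([-3.4441,  1.064 , -0.0381]), 'grip_width': np.float64(0.0438)}
t3 [(229, 262), (352, 355)]
```

View pics/t3.png

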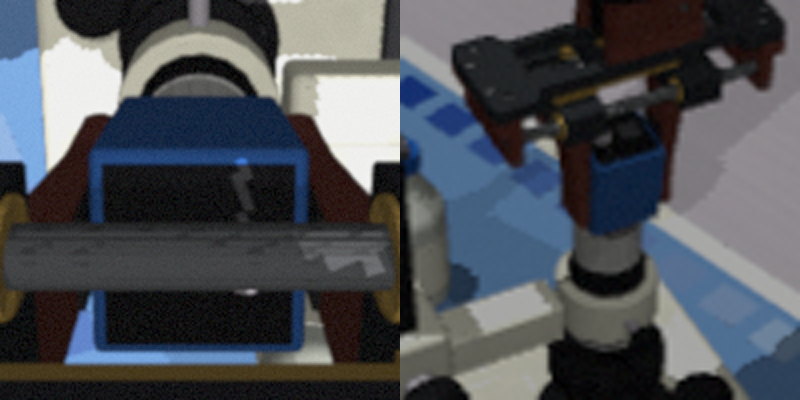

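```bash
cat >pose.py <<'E'
import pickle;from h import *
from scipy.spatial.transform import Rotation as Ro
O=np.array([[-22,22,28],[22,22,28],[22,-22,28],[-22,-22,28],[-22,22,-28],[22,22,-28]],float)/1e3
def pose(w,pts):
    K=np.array([[w["fx"],0,w["cx"]],[0,w["fy"],w["cy"]],[0,0,1]])
    ok,r,t=cv2.solvePnP(O,np.array(pts,float),K,None,flags=cv2.SOLVEPNP_SQPNP)
    ok,r,t=cv2.solvePnP(O,np.array(pts,float),K,None,r,t,True)
    R=np.array(w["R"]);X=R.T@(t[:,0]-w["t"]);Q=R.T@cv2.Rodrigues(r)[0]
    S=Ro.from_euler("z",-18.2,degrees=True).as_matrix()
    e=Ro.from_matrix(S.T@Q).as_rotvec(degrees=True)
    err=cv2.projectPoints(O,r,t,K,None)[0][:,0]-pts
    d=S.T@(X-[.5125,.0985,.231])
    print("centre",np.round(X,4),"rel.stand mm",np.round(d*1e3,1),"rot deg",np.round(e,1),"err",np.abs(err).max().round(1))
if __name__=="__main__":
  for n,c in(("t1",[(90,140),(310,140),(302,332),(95,332),(126,71),(278,71)]),("t3",[(90,150),(308,150),(303,352),(95,352),(124,97),(281,97)])):
    w=pickle.load(open(n+".pkl","rb"))[0];pose(w,np.array(c)/2+179.75)
E
python3 pose.py
```

```text
centre [0.5123 0.0983 0.2271] rel.stand mm [-0.1 -0.2 -3.9] rot deg [-0.9 -0.6  0. ] err 1.1
centre [0.5142 0.1035 0.2294] rel.stand mm [ 0.1  5.3 -1.6] rot deg [-6.5 -1.1  0.2] err 1.5
```

Request:
apply_moves(
  moves=[
    [-0.0078,-0.0238,0,0,0.3],
    [-0.0078,-0.0238,0.0025,0,0.3],
    [-0.0078,-0.0238,0.005,0,0.3],
    [0,0,0,0,0.3],
  ],
  squeeze=60,
)

```text
clock: 5.4
ee_pos: [0.5136, 0.1035, 0.2905]
tcp_rot: [0.807, 0.59, 0.006, -0.003]
wrist_force: [9.5, 16.5, -2.2]
grip_width: 0.0438
finger_force: 60.0
```

```bash
python3 look.py t4; python3 edges.py t4
```

```text
{'clock': np.float64(5.5), 'ee_pos': array([0.5136, 0.1036, 0.2905]), 'tcp_rot': array([ 0.8075,  0.5899,  0.0054, -0.0027]), 'wrist_force': array([ 8.5226, 15.7974, -3.3323]), 'moment': array([ 3.4785, -1.8368,  0.0234]), 'grip_width': np.float64(0.0438)}
t4 [(225, 261), (350, 353)]
```

```bash
cat >go.py <<'E'
import sys,subprocess,pickle
from edges import edges;from pose import pose
for n in sys.argv[1:]:
    w=pickle.load(open(n+".pkl","rb"))[0];e=edges(w);b,f,a=e[0][0]-.3,e[0][1]-7.5,e[-1][1]+.7
    print(n,e,end=" ");pose(w,[(224.7,f),(334.2,f),(331,a),(227.2,a),(242.3,b),(319.5,b)])
E
python3 go.py t1 t2 t3 t4
```

```text
t1 [(216, 258), (344, 346)] centre [0.5123 0.0981 0.2275] rel.stand mm [-0.1 -0.4 -3.5] rot deg [-0.9 -0.9  0.2] err 1.1
t2 [(217, 258), (345, 347)] centre [0.5128 0.0993 0.2279] rel.stand mm [ 0.   0.8 -3.1] rot deg [-1.8 -0.8  0. ] err 0.9
t3 [(229, 262), (352, 355)] centre [0.5141 0.1033 0.2293] rel.stand mm [ 0.   5.1 -1.7] rot deg [-6.9 -0.9  0.1] err 1.0
t4 [(225, 261), (350, 353)] centre [0.5125 0.1    0.2302] rel.stand mm [-0.5  1.4 -0.8] rot deg [-3.8 -1.   0.7] err 0.7
```

Request:
apply_moves(
  moves=[
    [-0.0078,-0.0238,0,0,0.3],
    [-0.0078,-0.0238,0.0025,0,0.3],
    [0,0,0,0,0.3],
    [0,0,0,0,0.3],
  ],
)

```text
clock: 5.83
ee_pos: [0.5108, 0.0953, 0.2918]
tcp_rot: [0.807, 0.591, 0.007, -0.003]
wrist_force: [9.9, 20.6, -0.2]
grip_width: 0.0437
finger_force: 60.0
```

```bash
python3 look.py t5; python3 go.py t5
```

```text
{'clock': np.float64(5.9333), 'ee_pos': array([0.5108, 0.0953, 0.2918]), 'tcp_rot': array([ 0.8069,  0.5906,  0.0069, -0.0031]), 'wrist_force': array([10.2152, 20.1128, -0.0611]), 'moment': array([ 4.2058, -2.0317,  0.0294]), 'grip_width': np.float64(0.0436)}
t5 [(215, 257), (343, 345)] centre [0.511  0.0956 0.2304] rel.stand mm [-0.5 -3.2 -0.6] rot deg [ 0.5 -1.   0.8] err 1.1
```

Request:
apply_moves(
  moves=[
    [-0.0062,-0.019,0,0,0.3],
    [-0.0062,-0.019,0.0025,0,0.3],
    [0,0,0,0,0.3],
  ],
)

```text
clock: 6.18
ee_pos: [0.5083, 0.0874, 0.2924]
tcp_rot: [0.807, 0.591, 0.007, -0.003]
wrist_force: [9.8, 19.5, -0.4]
grip_width: 0.0439
finger_force: 60.0
```

```bash
python3 look.py t6; python3 go.py t6
```

```text
{'clock': np.float64(6.2833), 'ee_pos': array([0.5083, 0.0874, 0.2924]), 'tcp_rot': array([ 0.8071,  0.5904,  0.0068, -0.0028]), 'wrist_force': array([ 9.8948, 19.6032,  0.6442]), 'moment': array([ 3.8691, -1.8706, -0.029 ]), 'grip_width': np.float64(0.0439)}
t6 [(205, 254), (337, 339)] centre [0.5097 0.0915 0.2311] rel.stand mm [-0.5 -7.6  0.1] rot deg [ 4.8 -1.   0.7] err 1.7
```

View pics/t6.png

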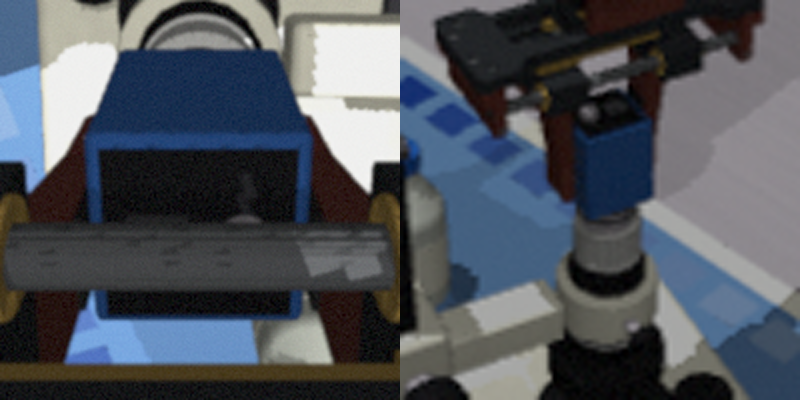

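Request:
apply_moves(
  moves=[
    [0.01,0.0304,0,0,0.3],
    [0.01,0.0304,0.002,0,0.3],
    [0.01,0.0304,0.0035,0,0.3],
    [0.01,0.0304,0.0035,0,0.3],
    [0.01,0.0304,0.0035,0,0.3],
  ],
)

```text
clock: 6.7
ee_pos: [0.515, 0.1067, 0.2943]
tcp_rot: [0.811, 0.585, -0.007, 0.004]
wrist_force: [-9.7, -24.7, 6.2]
grip_width: 0.0438
finger_force: 60.0
```

```bash
python3 look.py t7; python3 go.py t7
```

```text
{'clock': np.float64(6.8), 'ee_pos': array([0.5152, 0.1075, 0.2944]), 'tcp_rot': array([ 0.8109,  0.5851, -0.0058,  0.0036]), 'wrist_force': array([ -9.0426, -20.6187,   8.4101]), 'moment': array([-4.4735e+00,  1.8767e+00, -3.7000e-03]), 'grip_width': np.float64(0.0439)}
t7 [(224, 261), (349, 352)] centre [0.5132 0.1019 0.2338] rel.stand mm [-0.3  3.4  2.8] rot deg [-4.8 -0.8 -0. ] err 0.7
```

Request:
apply_moves(
  moves=[
    [-0.01,-0.0304,0.002,0,0.3],
    [-0.01,-0.0304,0.002,0,0.3],
    [-0.01,-0.0304,0.003,0,0.3],
    [-0.01,-0.0304,0.003,0,0.3],
    [-0.008,-0.0243,0.003,0,0.3],
  ],
)

```text
clock: 7.22
ee_pos: [0.5086, 0.0889, 0.2968]
tcp_rot: [0.807, 0.591, 0.007, -0.004]
wrist_force: [11.8, 22.7, -1.6]
grip_width: 0.0437
finger_force: 60.0
```

```bash
python3 look.py t8; python3 go.py t8
```

```text
{'clock': np.float64(7.3167), 'ee_pos': array([0.5084, 0.0882, 0.2969]), 'tcp_rot': array([ 0.8071,  0.5903,  0.0062, -0.0033]), 'wrist_force': array([ 8.4594, 19.3811,  0.2895]), 'moment': array([ 4.0155, -1.7624,  0.0335]), 'grip_width': np.float64(0.0436)}
t8 [(208, 256), (339, 341)] centre [0.5095 0.0918 0.2353] rel.stand mm [-0.7 -7.3  4.3] rot deg [ 4.  -0.9  0.8] err 1.6
```

Request:
apply_moves(
  moves=[
    [0.01,0.0304,0.002,0,0.3],
    [0.01,0.0304,0.003,0,0.3],
    [0.01,0.0304,0.003,0,0.3],
    [0.01,0.0304,0.003,0,0.3],
    [0.01,0.0304,0.003,0,0.3],
  ],
)

```text
clock: 7.73
ee_pos: [0.5153, 0.1083, 0.2991]
tcp_rot: [0.811, 0.585, -0.007, 0.003]
wrist_force: [-10.3, -23.1, 5.5]
grip_width: 0.044
finger_force: 60.0
```

```bash
python3 look.py t9; python3 go.py t9
```

```text
{'clock': np.float64(7.8333), 'ee_pos': array([0.5156, 0.1093, 0.2992]), 'tcp_rot': array([ 0.8107,  0.5854, -0.0058,  0.0029]), 'wrist_force': array([ -8.7536, -17.7789,   7.4368]), 'moment': array([-4.162 ,  1.9075,  0.0359]), 'grip_width': np.float64(0.0435)}
t9 [(226, 262), (351, 354)] centre [0.5132 0.1028 0.2391] rel.stand mm [-0.7  4.3  8.1] rot deg [-5.5 -0.7  0. ] err 0.8
```

Request:
apply_moves(
  moves=[
    [-0.01,-0.0304,0.002,0,0.3],
    [-0.01,-0.0304,0.002,0,0.3],
    [-0.01,-0.0304,0.003,0,0.3],
    [-0.01,-0.0304,0.003,0,0.3],
    [-0.008,-0.0243,0.003,0,0.3],
  ],
)

```text
clock: 8.25
ee_pos: [0.5087, 0.0898, 0.302]
tcp_rot: [0.807, 0.591, 0.006, -0.004]
wrist_force: [9.1, 19.8, -1.8]
grip_width: 0.0433
finger_force: 60.0
```

```bash
python3 look.py u1; python3 go.py u1
```

```text
{'clock': np.float64(8.35), 'ee_pos': array([0.5085, 0.0891, 0.3022]), 'tcp_rot': array([ 0.8073,  0.5902,  0.0056, -0.0032]), 'wrist_force': array([ 6.4713, 17.6743,  0.5793]), 'moment': array([ 3.7722, -1.4608,  0.034 ]), 'grip_width': np.float64(0.0439)}
u1 [(208, 257), (340, 342)] centre [0.5096 0.0926 0.2409] rel.stand mm [-0.9 -6.6  9.9] rot deg [ 4.3 -0.9  0.8] err 1.6
```

Request:
apply_moves(
  moves=[
    [0.01,0.0304,0,0,0.3],
    [0.01,0.0304,0.002,0,0.3],
    [0.01,0.0304,0.002,0,0.3],
    [0.01,0.0304,0.002,0,0.3],
    [0.006,0.0184,0.002,0,0.3],
  ],
)

```text
clock: 8.77
ee_pos: [0.5165, 0.1118, 0.304]
tcp_rot: [0.809, 0.587, -0.001, 0.001]
wrist_force: [-0.8, -5.4, 5.4]
grip_width: 0.044
finger_force: 60.0
```

```bash
python3 look.py u2; python3 go.py u2
```

```text
{'clock': np.float64(8.8667), 'ee_pos': array([0.5166, 0.1122, 0.304 ]), 'tcp_rot': array([ 8.092e-01,  5.875e-01, -4.000e-04,  7.000e-04]), 'wrist_force': array([-1.4535, -3.299 ,  5.113 ]), 'moment': array([-0.6212,  0.249 ,  0.0523]), 'grip_width': np.float64(0.0439)}
u2 [(208, 257), (340, 342)] centre [0.517  0.1135 0.2428] rel.stand mm [-0.4 15.6 11.8] rot deg [ 3.3 -0.9  0.3] err 1.6
```

Request:
apply_moves(
  moves=[
    [0,0,0.15,0,0.3],
    [0,0,0.05,0,0.3],
    [0,0,0,0,0.3],
    [0,0,0,0,0.3],
    [0,0,0,0,0.3],
  ],
)

```text
clock: 9.28
ee_pos: [0.5166, 0.1125, 0.3417]
tcp_rot: [0.809, 0.588, -0.001, -0.0]
wrist_force: [0.2, -0.1, -2.1]
grip_width: 0.044
finger_force: 60.0
```

```bash
python3 look.py u3; python3 go.py u3
```

```text
{'clock': np.float64(9.3833), 'ee_pos': array([0.5165, 0.1125, 0.3415]), 'tcp_rot': array([ 8.091e-01,  5.877e-01, -1.100e-03, -6.000e-04]), 'wrist_force': array([-0.4893,  0.365 , -3.3338]), 'moment': array([-0.1057,  0.1051,  0.0029]), 'grip_width': np.float64(0.0438)}
u3 [(208, 257), (340, 342)] centre [0.517  0.1144 0.2806] rel.stand mm [-0.7 16.5 49.6] rot deg [ 3.4 -0.7  0.4] err 1.6
```

View pics/u3.png

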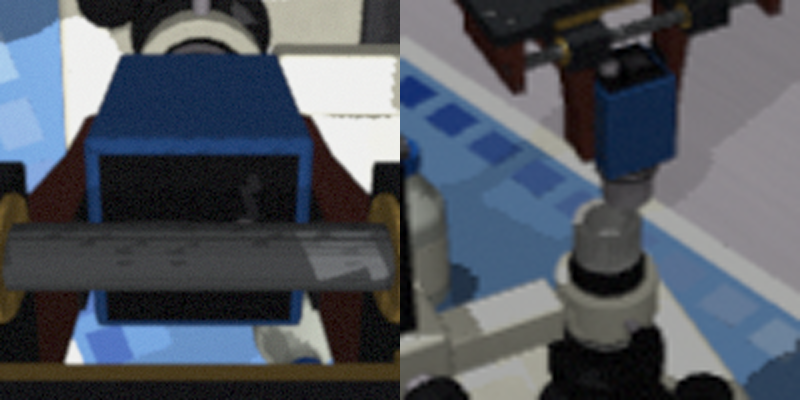

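Request:
apply_moves(
  moves=[
    [-0.033,-0.101,0,0,0.3],
    [-0.033,-0.101,0,0,0.3],
    [-0.033,-0.101,0,0,0.3],
    [0,0,0,0,0.3],
    [0,0,0,0,0.3],
  ],
)

```text
clock: 9.8
ee_pos: [0.4967, 0.0513, 0.3426]
tcp_rot: [0.81, 0.587, -0.0, -0.0]
wrist_force: [0.0, 0.3, -3.0]
grip_width: 0.0439
finger_force: 60.0
```

Request:
apply_moves(
  moves=[
    [0,0,-0.08,0,0.3],
    [0,0,-0.08,0,0.3],
    [0,0,-0.06,0,0.3],
    [0,0,0,0,0.3],
    [0,0,0,0,0.3],
  ],
)

```text
clock: 10.22
ee_pos: [0.4967, 0.0524, 0.2982]
tcp_rot: [0.809, 0.588, -0.001, -0.001]
wrist_force: [-0.4, 0.4, -2.0]
grip_width: 0.0438
finger_force: 60.0
```

```bash
cat >look.py <<'E'
from rig import *
import pickle,sys;from h import *
n=sys.argv[1];w=snapshot("wrist");s=snapshot("scene");pickle.dump((w,s),open(n+".pkl","wb"))
o=observe();print({k:np.round(o[k],4) for k in("clock","ee_pos","tcp_rot","wrist_force","moment")})
E
python3 -c "
import pickle;d=pickle.load(open('d4.pkl','rb'));pickle.dump((d,),open('d4t.pkl','wb'))"
python3 look.py u4; python3 go.py d4t u4
```

```text
{'clock': np.float64(10.3167), 'ee_pos': array([0.4971, 0.0522, 0.3   ]), 'tcp_rot': array([8.089e-01, 5.879e-01, 4.000e-04, 2.000e-04]), 'wrist_force': array([-0.8119,  0.032 , -1.336 ]), 'moment': array([-0.0934,  0.0992, -0.0212])}
d4t [(216, 258), (344, 346)] centre [0.512  0.0972 0.2275] rel.stand mm [-0.1 -1.4 -3.5] rot deg [-0.5 -0.9  0.4] err 1.1
u4 [(208, 257), (340, 342)] centre [0.497  0.0543 0.237 ] rel.stand mm [ -0.9 -46.8   6. ] rot deg [ 3.4 -0.7  0.4] err 1.6
```

Request:
apply_moves(
  moves=[
    [0.0078,0.0238,0,0,0.3],
    [0.0078,0.0238,0,0,0.3],
    [0.0031,0.0095,0,0,0.3],
    [0,0,0,0,0.3],
  ],
)

```text
clock: 10.65
ee_pos: [0.4999, 0.0601, 0.3006]
tcp_rot: [0.81, 0.586, -0.003, 0.003]
wrist_force: [-5.7, -16.1, 2.6]
grip_width: 0.0436
finger_force: 60.0
```

```bash
python3 look.py u5; python3 go.py u5
```

```text
{'clock': np.float64(10.75), 'ee_pos': array([0.4999, 0.06  , 0.3006]), 'tcp_rot': array([ 0.8105,  0.5858, -0.0033,  0.003 ]), 'wrist_force': array([ -6.8132, -16.3845,   1.9529]), 'moment': array([-3.3506,  1.481 ,  0.0798])}
u5 [(209, 257), (340, 342)] centre [0.5002 0.061  0.2391] rel.stand mm [  0.  -39.5   8.1] rot deg [ 2.4 -0.9  0.1] err 1.6
```

Contact made (17 N). Continue in small steps.

Request:
apply_moves(
  moves=[
    [0.0031,0.0095,0,0,0.3],
    [0.0031,0.0095,0,0,0.3],
    [0,0,0,0,0.3],
  ],
)

```text
clock: 11.0
ee_pos: [0.5007, 0.0626, 0.301]
tcp_rot: [0.811, 0.585, -0.005, 0.004]
wrist_force: [-9.0, -21.1, 4.5]
grip_width: 0.0438
finger_force: 60.0
```

```bash
python3 look.py u6; python3 go.py u6
```

```text
{'clock': np.float64(11.1), 'ee_pos': array([0.5007, 0.0625, 0.301 ]), 'tcp_rot': array([ 0.811 ,  0.5851, -0.0044,  0.0038]), 'wrist_force': array([ -8.7409, -19.8933,   4.9108]), 'moment': array([-4.317 ,  1.98  ,  0.0193])}
u6 [(211, 258), (342, 344)] centre [0.5007 0.0626 0.2399] rel.stand mm [  0.  -37.8   8.9] rot deg [ 1.5 -0.9 -0. ] err 1.4
```

Request:
apply_moves(
  moves=[
    [0.0025,0.0075,0,0,0.3],
    [0.0025,0.0075,0,0,0.3],
    [0,0,0,0,0.3],
  ],
)

```text
clock: 11.35
ee_pos: [0.5017, 0.0655, 0.3013]
tcp_rot: [0.811, 0.585, -0.004, 0.004]
wrist_force: [-10.1, -19.8, 6.3]
grip_width: 0.044
finger_force: 60.0
```

```bash
python3 look.py u7; python3 go.py u7
```

```text
{'clock': np.float64(11.45), 'ee_pos': array([0.5017, 0.0655, 0.3013]), 'tcp_rot': array([ 0.811 ,  0.5851, -0.0043,  0.004 ]), 'wrist_force': array([-10.3106, -19.5929,   5.7761]), 'moment': array([-4.3715,  2.149 ,  0.0214])}
u7 [(215, 259), (344, 346)] centre [0.5012 0.064  0.2401] rel.stand mm [  0.  -36.3   9.1] rot deg [-0.2 -0.9 -0. ] err 1.3
```

Request:
apply_moves(
  moves=[
    [0.0015,0.0047,0,0,0.3],
    [0,0,0,0,0.3],
    [-0.0094,-0.0285,0,0,0.3],
    [-0.0078,-0.0238,0,0,0.3],
    [0,0,0,0,0.3],
  ],
)

```text
clock: 11.87
ee_pos: [0.4998, 0.0604, 0.2999]
tcp_rot: [0.809, 0.588, 0.001, 0.0]
wrist_force: [-0.2, 0.7, -2.5]
grip_width: 0.0438
finger_force: 60.0
```

Request:
apply_moves(
  moves=[
    [-0.0062,-0.019,0,0,0.3],
    [0,0,0.1,0,0.3],
    [0,0,0.1,0,0.3],
    [0,0,0,0,0.3],
    [0,0,0,0,0.3],
  ],
)

```text
clock: 12.28
ee_pos: [0.4989, 0.0571, 0.3402]
tcp_rot: [0.809, 0.588, 0.001, 0.001]
wrist_force: [0.4, 0.2, -2.8]
grip_width: 0.0435
finger_force: 60.0
```

```bash
python3 look.py u8; python3 go.py u8
```

```text
{'clock': np.float64(12.3833), 'ee_pos': array([0.4984, 0.057 , 0.3379]), 'tcp_rot': array([ 8.090e-01,  5.879e-01, -5.000e-04, -4.000e-04]), 'wrist_force': array([ 0.5826, -0.1787, -1.9695]), 'moment': array([-0.1203,  0.0581, -0.0099])}
u8 [(215, 259), (344, 347)] centre [0.4987 0.0565 0.2795] rel.stand mm [  0.  -44.2  48.5] rot deg [ 0.4 -1.   0.4] err 1.2
```

Request:
apply_moves(
  moves=[
    [0.022,0.068,0,0,0.3],
    [0.022,0.068,0,0,0.3],
    [0.022,0.068,0,0,0.3],
    [0,0,-0.05,0,0.3],
    [0,0,-0.05,0,0.3],
  ],
)

```text
clock: 12.8
ee_pos: [0.5116, 0.0979, 0.3174]
tcp_rot: [0.809, 0.588, -0.001, -0.0]
wrist_force: [0.9, -0.3, -2.8]
grip_width: 0.0436
finger_force: 60.0
```

Request:
apply_moves(
  moves=[
    [0,0,0,0,0.3],
    [0,0,0,0,0.3],
    [0,0,0,0,0.3],
    [0,0,0,0,0.3],
    [0,0,0,0,0.3],
  ],
)

```text
clock: 13.22
ee_pos: [0.5117, 0.0972, 0.3198]
tcp_rot: [0.809, 0.587, 0.0, 0.0]
wrist_force: [0.1, -0.1, -2.2]
grip_width: 0.0439
finger_force: 60.0
```

```bash
python3 look.py u9; python3 go.py u9; python3 - <<'E'
import pickle;from h import *
# head height check: shift of the static column/head region between first and last scene picture
a=pickle.load(open("d0.pkl","rb"))["scene"]["pixels"];b=pickle.load(open("u9.pkl","rb"))[1]["pixels"]
for n,(r0,r1,c0,c1) in dict(knob=(205,240,232,262),lens=(196,238,272,312),tube_carr=(186,204,236,282),plate=(240,272,240,330),pink=(230,272,345,380)).items():
    g=lambda p:cv2.cvtColor(p,6)[r0:r1,c0:c1].astype(np.float32)
    print(n,cv2.phaseCorrelate(g(a),g(b),cv2.createHanningWindow((c1-c0,r1-r0),cv2.CV_32F)))
E
```

```text
{'clock': np.float64(13.3167), 'ee_pos': array([0.5117, 0.0974, 0.3197]), 'tcp_rot': array([8.092e-01, 5.875e-01, 4.000e-04, 2.000e-04]), 'wrist_force': array([ 0.0426,  0.8375, -1.7343]), 'moment': array([-0.065 ,  0.1387,  0.0336])}
u9 [(215, 259), (344, 346)] centre [0.5114 0.0965 0.2585] rel.stand mm [-0.4 -2.3 27.5] rot deg [ 0.4 -0.9  0.3] err 1.3
knob ((-0.06935650328686371, 0.10646374496215216), 0.9904570725229052)
lens ((0.0031833902844020656, 0.5041041365182792), 0.9769693484571245)
tube_carr ((-0.22735528651440973, -0.12807622118640616), 0.9691455659491045)
plate ((0.011560916983903269, -0.014711435098007541), 1.004255079726378)
pink ((0.08284903495723484, 0.5343549965074246), 0.9864411756580258)
```

Request:
apply_moves(
  moves=[
    [0.002,0.002,-0.014,0,0.3],
    [0,0,0,0,0.3],
    [0,0,0,0,0.3],
    [0,0,0,0,0.3],
    [0,0,0,0,0.3],
  ],
)

```text
clock: 13.73
ee_pos: [0.5121, 0.098, 0.3164]
tcp_rot: [0.809, 0.588, -0.0, -0.0]
wrist_force: [-0.0, -0.5, -3.4]
grip_width: 0.0438
finger_force: 60.0
```

```bash
python3 look.py v1; python3 go.py v1
```

```text
{'clock': np.float64(13.8333), 'ee_pos': array([0.5121, 0.098 , 0.3165]), 'tcp_rot': array([0.8091, 0.5877, 0.    , 0.    ]), 'wrist_force': array([ 0.4216,  1.0953, -2.2194]), 'moment': array([-0.0528,  0.0814,  0.0031])}
v1 [(214, 259), (344, 346)] centre [0.5119 0.0976 0.2554] rel.stand mm [-0.3 -1.  24.4] rot deg [ 0.9 -0.8  0.4] err 1.3
```

```bash
python3 -c "
from rig import *
print(hand_in())"
```

```text
the job is handed in; nothing more can be done
None
```

The camera is out of the tube and held still about 10 mm above the rim, straight over it and upright to about 1°. I gripped it front and back so it could rock. On the last swing the nose popped free sideways and the camera was left tilted about 4°. I straightened it by pressing the nose against the outside of the tube with about 20 N. Before-and-after pictures showed no movement of the head, and I touched nothing else on the bench. The job is handed in.

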